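Weigh the vial from behind the stock bottles

TASK

The small amber vial on the white stock tray is hemmed in by three aluminium bottles: leaving the vial in its place, first stand all three bottles upright on the steel side tray, and only then stand the vial in the middle of the scale's round pan. With the vial on the scale, put each bottle back upright on the very cork pad it came from. Let nothing tip over, and do not disturb the dropper bottle and the jar at the back of the tray.

Things in the scene. Friction and masses are not known exactly. Their poses are not given: they have to be found in the camera images.
- bottle_slim: Slim, tallest aluminium bottle with a black screw cap: body 40 mm diameter, 130 mm tall in all; the cap is the top 30 mm, 26 mm diameter, above a tapered shoulder 16 mm high. Loose, 0.1 to 0.25 kg. Origin: centre of its underside, z up along its axis. Starts upright on one of the three large cork pads.
- bottle_stout: Fat aluminium bottle with a black screw cap: body 56 mm diameter, 115 mm tall in all; the cap is the top 30 mm, 32 mm diameter, above a tapered shoulder 16 mm high. Loose, 0.15 to 0.4 kg. Origin: centre of its underside, z up. Starts upright on one of the three large cork pads.
- bottle_can: Short straight aluminium bottle whose black cap is nearly as wide as the bottle itself: 46 mm diameter, 92 mm tall in all; the cap is the top 30 mm, 44 mm diameter. Loose, 0.1 to 0.25 kg. Origin: centre of its underside, z up. Starts upright on one of the three large cork pads.
- vial: Short amber glass vial with a small black cap: body 28 mm diameter, straight for its lower 32 mm; 50 mm tall in all; the cap is the top 13 mm, 22 mm diameter. Loose, about 40 g. Origin: centre of its underside, z up. Starts upright on the small cork pad, hemmed in by the three bottles.
- tray: White stock tray, fixed, 210 (x) by 250 (y) mm, lip 14 mm high, 4 mm thick. Origin: centre of its underside; inner floor 5 mm above it, where things stand. Flat cork discs mark the places: three large (68 mm diameter) at (x, y) = (10, 72), (-35, 0), (10, -72) mm in its frame, a small one (38 mm) at (20, 0). Each bottle starts within 3 mm of the centre of a large pad.
- side_tray: Empty low steel tray beside the stock tray, on its left or right, fixed: 270 (its x) by 125 (its y) mm, lip 12 mm high and 4 mm thick, inner floor 5 mm above its origin, which is the centre of its underside. The three bottles fit in a row along its x, for instance at x = -80, 0, 80 mm.
- scale: Grey bench scale on the other side, fixed: housing 165 by 125 mm, 28 mm high, with a round steel weighing pan of 96 mm diameter. The pan does not sink; its top is 38 mm above the origin, which lies on the table straight below the pan's centre.
- dropper: Bystander: square amber dropper bottle with a black rubber bulb, 30 by 30 mm, 73 mm tall, at a back corner of the stock tray. Loose. Origin: centre of its underside. To be left alone.
- jar: Bystander: low white jar with an aluminium lid, 50 mm diameter, 37 mm tall, at the other back corner of the stock tray. Loose. Origin: centre of its underside. To be left alone.
Things that resemble listed ones, but are neither listed nor needed, are in the scene too. What is shaped like the bottle_can but pink or yellow is not meant. What is shaped like the bottle_stout but purple is not meant.

How it is judged:
By the outcome, as a careful person would: the job done as asked, in the order asked, and still so for the second after the job is handed in, with the robot touching nothing.
It also fails if it takes over 144 s, if anything falls off the work surface, if the arm or the gripper's body presses on something with over 40 N, if the wrist force passes 120 N, or if a joint passes its speed limit or range.

ROBOT

A 7-joint arm with a two-finger parallel gripper is mounted at the origin on the work surface. World frame = base frame: x ahead of the robot, y to its left, z up, the work surface at z = 0. Lengths are in m, angles in rad, forces in N, time in s.
With the tool pointing down it reaches from about 0.35 to 0.9 m from the base axis. Payload 19.9 kg.
Tool frame: the origin (TCP) lies between the finger pads; the fingertips stand 19 mm ahead of it and the grasp point (between the pads) is the TCP; z points along the fingers, y is the line along which they close (so a half turn about z gives the same grasp; the last joint's range is limited). The gripper opens to 94 mm and grips with 3 to 60 N. Pads are 16 mm wide; open, the fingers measure 119 mm over their backs; the gripper's body (75 mm by 177 mm) begins 78 mm behind the grasp point.
Start: joints at [-1.337, 0.417, -0.01, 1.614, 0.005, 1.111, -0.053], TCP at [0.17, 0.601, 0.224] pointing down, gripper open.
Joint ranges: [-2.81, 2.81], [-0.39, 2.02], [-1.27, 1.25], [0.06, 2.57], [-1.19, 4.33], [0.19, 2], [-2.82, 2.82]. Speed limits (rad/s): [1.89, 1.89, 2.39, 2.39, 3.01, 3.01, 3.01].

INTERFACE

Orientations are given as a 3x3 rotation matrix whose columns are the frame's x, y, z axes.
In Python, from rig import robot gives the robot as it stands. Calls block until the motion is done:
- robot.move_ptp(position, orientation): joint-space move of the TCP to a pose.
- robot.move_linear(position, velocity=0.15, frame=None, threshold=None): straight line of the TCP; frame=None keeps the orientation; velocity is the mean speed in m/s. With threshold (N) it stops when the force on the tool has changed by that much, and returns True; else False.
- robot.goto_joints(angles): joint-space move.
- robot.gripper_to(opening): finger opening in m; the grip force is fixed at half the most; returns when the fingers have stopped.
- robot.pause(seconds).
- robot.ik(position, orientation): joint angles nearest the present ones, or None.
- robot.get_state(): the state.
- robot.grab_frame(name): name is "side" or "top"; returns the picture (384x512x3 uint8, red, green, blue); there is no depth.
- robot.camera_info(name): a dict with "fx", "fy", "cx", "cy" (pixels), "dist" ([k1, k2, p1, p2, k3] as OpenCV has them; the pictures are not rectified), "rvec" (rotation vector, rad) and "tvec" (3), from world to camera coordinates, as OpenCV has them. Camera axes: x right, y down, z forward; pixel columns grow to the right and rows downward; lengths in m; the calibration is good to about 2 mm. A picture is of the moment at which its call begins. camera_info takes no time and is no camera call.
A pose or a line that the arm cannot do raises robot.PlanningError and nothing moves.
- robot.sign_off(): hands the job in; it is judged then, once.
The state is a dict: "time": time; "qpos": joint angles; "joint_vel": joint speeds; "effort": joint torques, N m; "ee_pos": TCP position; "tool_rot": TCP orientation; "force": force on the tool from outside, world axes, zero at the start; "moment": the same for the moment, N m; "opening": finger opening in m; "grasp_force": force on a finger pad.
Only numpy, scipy, OpenCV 4.12 (cv2) and the standard library are available. Lean on these libraries where they do the work, as an engineer would, in place of code of your own. Each camera call takes 0.05 s, during which the arm holds its last target. There are 200 camera calls.

## Working session

There is one attempt and no reset: what is moved stays moved. The work goes in short steps, each a Python script; the robot and the scene stay as the last script left them, time stands still between calls to the robot, and variables do not carry over. Pictures are saved under pics/ and viewed, at most 14 in all, crops included, and the job is handed in when it is done.

```bash
mkdir -p pics; python3 - <<'E'
from rig import robot
import cv2
for n in("side","top"):
    im=robot.grab_frame(n); cv2.imwrite(f"pics/{n}0.png",cv2.resize(im[:,:,::-1],(768,576),interpolation=cv2.INTER_CUBIC)); print(n,robot.camera_info(n))
print(robot.get_state())
E
```

```text
side {'fx': 481.6121293759486, 'fy': 481.6121293759486, 'cx': 252.03558445886983, 'cy': 195.548341923163, 'dist': array([-0.13964285,  0.        ,  0.        ,  0.        ,  0.        ]), 'rvec': array([ 2.04579106, -0.52386706,  0.29951632]), 'tvec': array([-0.42774052,  0.1490936 ,  0.88771389])}
top {'fx': 364.05607339423494, 'fy': 364.05607339423494, 'cx': 255.83144774635466, 'cy': 194.12318688798993, 'dist': array([-0.05803124,  0.        ,  0.        ,  0.        ,  0.        ]), 'rvec': array([ 2.08234279, -2.13658424,  0.2176046 ]), 'tvec': array([-1.29018074e-04,  4.92416697e-01,  8.01499241e-01])}
{'time': 0.1, 'qpos': array([-1.33649124,  0.41789351, -0.01030071,  1.61410207,  0.0046751 ,
        1.11068425, -0.05300027]), 'joint_vel': array([-4.48669388e-05, -9.39644780e-04,  3.36601810e-03, -6.33222381e-04,
       -2.10148782e-04, -2.66648359e-04,  5.81036751e-04]), 'effort': array([ 1.83700016e-03, -8.52576327e+01,  6.40525986e-01, -4.26688957e+01,
       -4.88318503e-02,  1.65705703e-02,  3.69960719e-05]), 'ee_pos': array([0.17012009, 0.60108015, 0.2239058 ]), 'tool_rot': array([[-9.62204778e-01,  2.72326849e-01, -2.28728788e-04],
       [ 2.72326938e-01,  9.62204220e-01, -1.03827878e-03],
       [-6.26673836e-05, -1.06132581e-03, -9.99999435e-01]]), 'force': array([0.86649172, 0.12816861, 0.41836349]), 'moment': array([-0.02764454, -0.0148629 ,  0.00385821]), 'grasp_force': 0.0, 'opening': 0.09379497572287049}
```

View pics/top0.png

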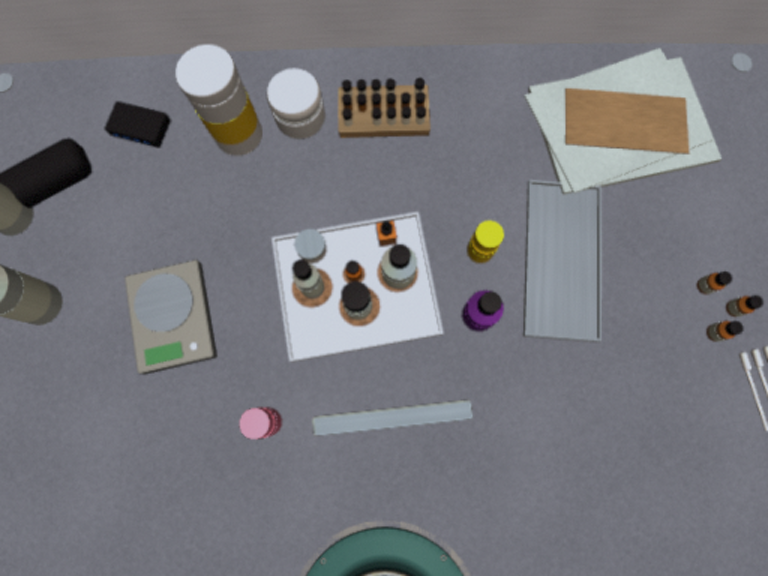

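View pics/side0.png

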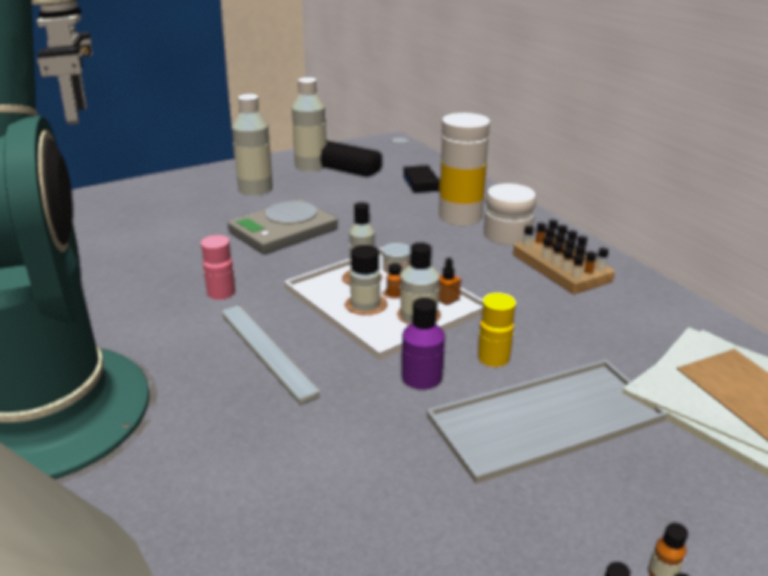

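The tray holds slim at zoomed px (312,285), can at (358,305), stout at (398,265) and the vial at (353,275). The lookalikes are pink (258,423), yellow (487,240) and purple (485,305). All three stand off the tray and have the wrong colour, so only the aluminium ones on cork are meant. I'll confirm this in an enlarged crop.

```bash
python3 - <<'E'
from rig import robot
import cv2
im=robot.grab_frame("top")[:,:,::-1]; cv2.imwrite("pics/raw_top.png",im)
cv2.imwrite("pics/c1.png",cv2.resize(im[135:245,175:305],None,fx=5.3846,fy=5.3846,interpolation=cv2.INTER_CUBIC)[:600])
a=cv2.resize(im[170:252,80:148],None,fx=5,fy=5,interpolation=cv2.INTER_CUBIC)
b=cv2.resize(im[115:232,345:407],None,fx=5,fy=5,interpolation=cv2.INTER_CUBIC)
import numpy as np
c=np.zeros((585,660,3),np.uint8);c[:410,:340]=a;c[:585,350:660]=b;cv2.imwrite("pics/c2.png",c)
E
```

```text
(no output)
```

View pics/c1.png

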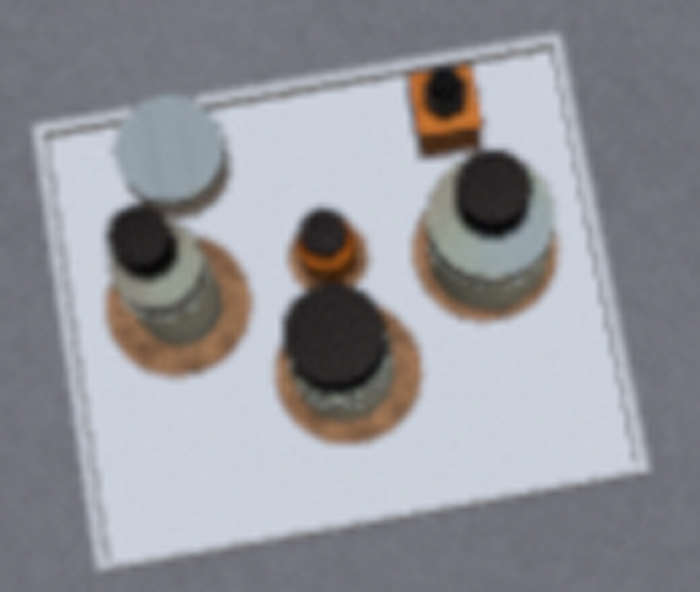

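View pics/c2.png

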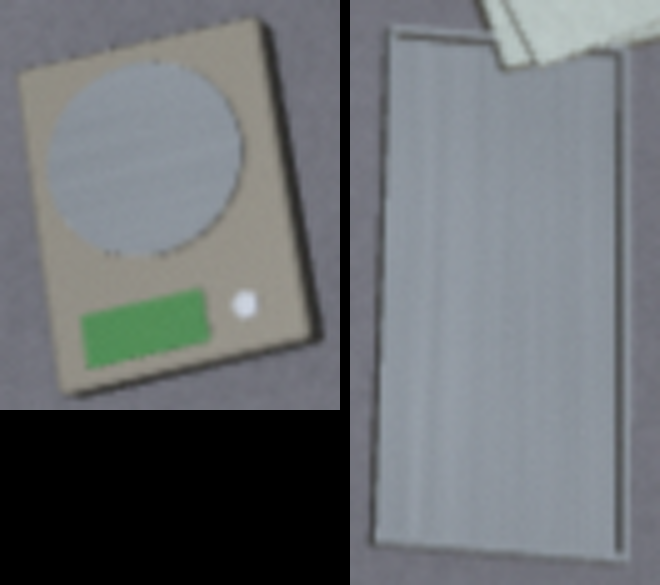

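Crop confirmed: plain aluminium slim, can and stout stand on the cork pads, with the vial between them. In the second crop, the pan centre is at (145,158) and the side tray's far right corner is hidden by paper.

```bash
cat > h.py <<'E'
from rig import robot
import cv2, numpy as np
def cam(n):
    c=robot.camera_info(n); K=np.array([[c["fx"],0,c["cx"]],[0,c["fy"],c["cy"]],[0,0,1]]); return K,c["dist"],c["rvec"],c["tvec"]
def back(n,px,z):
    K,d,r,t=cam(n); R=cv2.Rodrigues(r)[0]
    u=cv2.undistortPoints(np.float64(px).reshape(1,1,2),K,d).ravel()
    v=R.T@np.array([*u,1]); o=-R.T@t; return (o+v*(z-o[2])/v[2])[:2]
def proj(n,P):
    K,d,r,t=cam(n); return cv2.projectPoints(np.float64(P).reshape(-1,1,3),r,t,K,d)[0].reshape(-1,2)
def fit(model,meas):  # 2D rigid: returns yaw,t,residuals
    m,q=np.array(model),np.array(meas); a=m-m.mean(0); b=q-q.mean(0)
    yaw=np.arctan2((a[:,0]*b[:,1]-a[:,1]*b[:,0]).sum(),(a*b).sum())
    R=np.array([[np.cos(yaw),-np.sin(yaw)],[np.sin(yaw),np.cos(yaw)]]); t=q.mean(0)-R@m.mean(0)
    return yaw,R,t,np.linalg.norm(m@R.T+t-q,axis=1)
E
python3 - <<'E'
from h import *
np.set_printoptions(precision=4,suppress=True)
s=5.3846; c1=lambda x,y:((x+.5)/s-.5+175,(y+.5)/s-.5+135)
sc=lambda x,y:((x+.5)/5-.5+80,(y+.5)/5-.5+170)
st=lambda x,y:((x-350+.5)/5-.5+345,(y+.5)/5-.5+115)
T=[back("top",c1(*p),.014) for p in [(33,125),(562,35),(650,468),(98,570)]]
y,R,t,e=fit([(.105,.125),(.105,-.125),(-.105,-.125),(-.105,.125)],T); print("tray",y,t,e)
for n,p in dict(slim=(179,306),can=(349,372),stout=(486,250)).items(): print("pad",n,back("top",c1(*p),.006))
P=dict(slim=(.01,.072),can=(-.035,0),stout=(.01,-.072),vial=(.02,0))
for n,p,h,sp in [("slim",(142,240),.135,(362,207)),("can",(335,332),.097,(365,252)),("stout",(494,190),.12,(421,249)),("vial",(324,231),.055,(395,267))]:
    w=back("top",c1(*p),h); pad=R@P[n]+t; print(n,w,"pad",pad,"off",w-pad,"side pred",proj("side",[[*w,h]])[0]*1.5,"read",sp)
print("pan",back("top",sc(145,158),.038), [back("top",sc(*q),.038) for q in [(47,160),(243,155)]])
S=[back("top",st(*p),.012) for p in [(389,26),(625,560),(373,546)]]
print(fit([(.135,.0625),(-.135,-.0625),(-.135,.0625)],S))
for n,q,h in [("yel",(487,234),.092),("purp",(489,303),.115),("pink",(256,424),.092),("wb",(5,290),.2),("wb2",(207,68),.2),("paper",(530,92),.02),("paperc",(567,191),.02)]: print(n,back("top",np.array(q)/1.5,h))
E
```

```text
tray 0.1537926635742475 [0.5139 0.0334] [0.0006 0.0012 0.001  0.0001]
pad slim [0.5119 0.1061]
pad can [0.479  0.0282]
pad stout [ 0.5347 -0.036 ]
slim [0.5103 0.1033] pad [0.5127 0.1061] off [-0.0025 -0.0028] side pred [358.6541 204.4816] read (362, 207)
can [0.4789 0.0294] pad [0.4793 0.028 ] off [-0.0003  0.0014] side pred [363.1817 249.878 ] read (365, 252)
stout [ 0.5312 -0.0371] pad [ 0.5348 -0.0362] off [-0.0036 -0.0009] side pred [417.6672 245.8798] read (421, 249)
vial [0.5329 0.0359] pad [0.5336 0.0365] off [-0.0007 -0.0006] side pred [392.7226 265.0404] read (395, 267)
pan [0.4871 0.3411] [array([0.4873, 0.3893]), array([0.4874, 0.2932])]
(np.float64(-0.10939789298394757), array([[ 0.994 ,  0.1092],
       [-0.1092,  0.994 ]]), array([ 0.5499, -0.3132]), array([0.0012, 0.0024, 0.0012]))
yel [ 0.5685 -0.1722]
purp [ 0.4574 -0.1638]
pink [0.2951 0.174 ]
wb [0.4757 0.4908]
wb2 [0.7948 0.2325]
paper [ 0.854  -0.2817]
paperc [ 0.6647 -0.3283]
```

Every measured point agrees with the tray model, the pan size and the side view. Moving the slim bottle first.

```bash
cat >> h.py <<'E'
H=dict(slim=.130,stout=.115,can=.092,vial=.050); CAP=dict(slim=.026,stout=.032,can=.044,vial=.022)
UP=.285
rot2=lambda a:np.array([[np.cos(a),-np.sin(a)],[np.sin(a),np.cos(a)]])
TR=lambda p:rot2(.1538)@p+np.array([.5139,.0334])
ST=lambda x:rot2(-.109)@[x,0]+np.array([.5499,-.3132])
def ori(f): c,s=np.cos(f),np.sin(f); return np.array([[-c,-s,0],[-s,c,0],[0,0,-1.]])
def pick(n,xy,f,floor=.006,ptp=False):
    z=floor+H[n]-.010
    if ptp: robot.move_ptp([*xy,UP],ori(f))
    else: robot.move_linear([*xy,UP],.25,frame=ori(f))
    robot.gripper_to(min(.09,CAP[n]+.034))
    robot.move_linear([*xy,z+.03],.2)
    print(n,"descent contact",robot.move_linear([*xy,z],.08,threshold=8))
    robot.gripper_to(CAP[n]-.012)
    s=robot.get_state(); print(" grip",s["opening"],s["grasp_force"])
    robot.move_linear([*xy,UP],.2)
    s=robot.get_state(); print(" lifted",s["opening"],s["grasp_force"],s["force"])
def place(n,xy,f,floor=.006):
    z=floor+H[n]-.010
    robot.move_linear([*xy,UP],.25,frame=ori(f))
    robot.move_linear([*xy,z+.012],.2)
    robot.pause(.15)
    c=robot.move_linear([*xy,z-.005],.03,threshold=3)
    s=robot.get_state(); print(n,"set contact",c,"dz",s["ee_pos"][2]-z,"held",s["opening"])
    robot.gripper_to(CAP[n]+.030); robot.pause(.1)
    robot.move_linear([*xy,UP],.2); print(" t",robot.get_state()["time"])
def snap(n,name,box=None,k=1.5):
    im=robot.grab_frame(n)[:,:,::-1]
    if box: x0,y0,x1,y1=box; im=im[y0:y1,x0:x1]
    cv2.imwrite(f"pics/{name}.png",cv2.resize(im,None,fx=k,fy=k,interpolation=cv2.INTER_CUBIC))
E
python3 - <<'E'
from h import *
robot.move_linear([.17,.601,.31],.2)
pick("slim",[.5105,.1035],.15,ptp=True)
place("slim",ST(.062),-.1,.005)
snap("side","s1")
E
```

```text
slim descent contact False
 grip 0.02548718984694731 29.957073032855988
 lifted 0.025242417291970142 29.952807426452637 [ 0.33533609  0.19701556 -2.94157781]
slim set contact True dz 0.000287411580673691 held 0.024990026620909055
 t 11.55
```

View pics/s1.png

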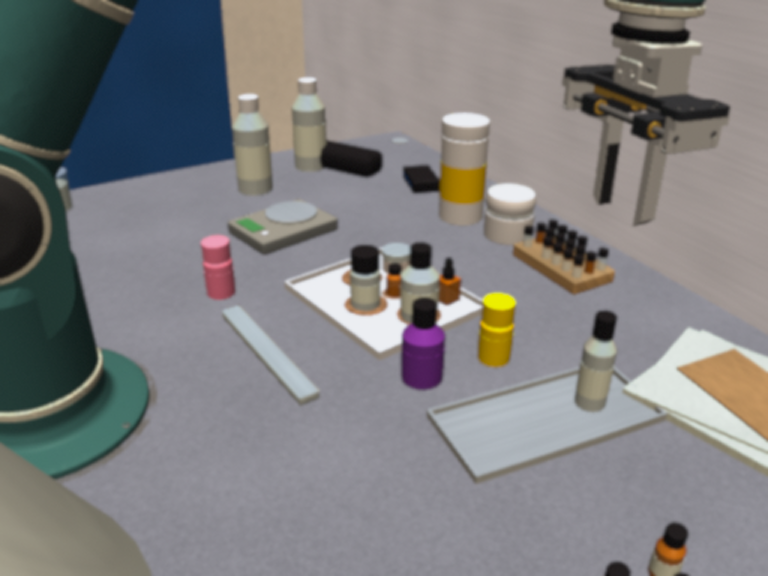

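The slim bottle stands upright in the far part of the side tray (595,365), and everything else is unchanged. Next are the stout and the can.

```bash
python3 - <<'E'
from h import *
pick("stout",[.5315,-.0370],.15)
place("stout",ST(-.012),-.1,.005)
pick("can",[.479,.0292],.15)
place("can",ST(-.090),-.1,.005)
snap("side","s2"); 
robot.move_linear([.45,-.1,UP],.25); snap("top","t2",(175,110,415,245),3.3)
E
```

```text
stout descent contact False
 grip 0.03188787568879232 29.99925345182419
 lifted 0.03152196271048656 29.997230172157288 [-0.39438717  0.1040646  -1.94033016]
stout set contact True dz 0.0005024375089495298 held 0.03168350091432105
 t 20.9417
can descent contact False
 grip 0.04373383233953194 29.95275378227234
 lifted 0.04359003878722766 29.94528830051422 [-0.30489271 -0.58655379 -2.59769734]
can set contact True dz 0.0005584191831373014 held 0.04388945934699558
 t 31.2583
```

View pics/s2.png

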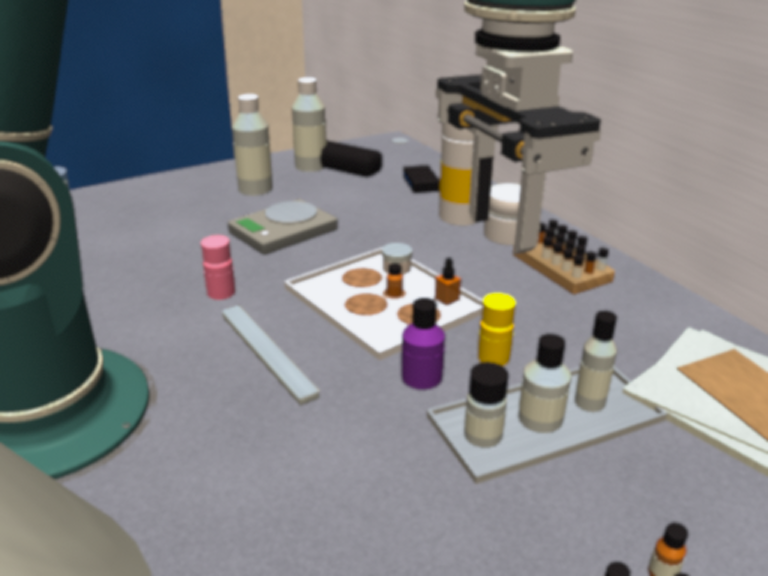

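View pics/t2.png

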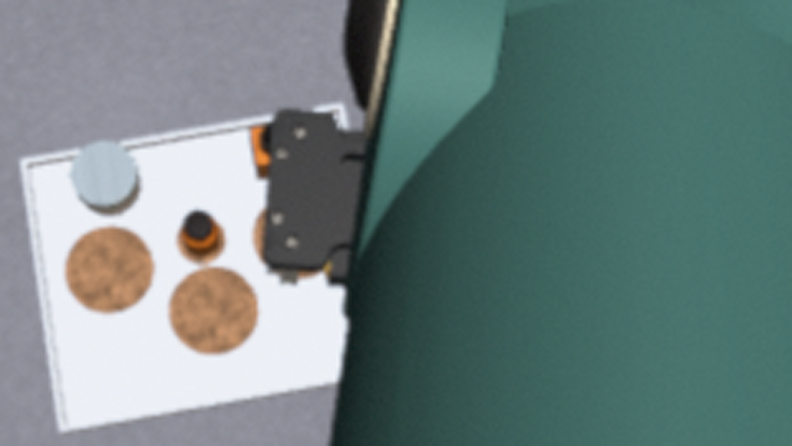

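All three bottles stand in the side tray, and the vial is untouched on its pad, with its cap at crop px (199,224). I'll check the pad positions and then move the vial.

```bash
python3 - <<'E'
from h import *
c=lambda x,y:((x+.5)/3.3-.5+175,(y+.5)/3.3-.5+110)
print("slimpad",back("top",c(110,269),.006),TR([.01,.072]),"canpad",back("top",c(214,310),.006),TR([-.035,0]))
v=back("top",c(199,224),.055); print("vial",v)
best=min([.15-np.pi/2,.15+np.pi/2],key=lambda f:abs(robot.ik([.4871,.3411,.2],ori(f))[6]) if robot.ik([.4871,.3411,.2],ori(f)) is not None else 9)
print(best,robot.ik([.4871,.3411,.2],ori(best)))
xy=(np.array([.5331,.0362]))
pick("vial",xy,best,.006,ptp=True)
place("vial",[.4871,.3411],best,.038)
robot.move_linear([.45,.1,UP],.25); snap("top","t3",(75,150,315,280),3.3); print(robot.get_state()["time"])
E
```

```text
slimpad [0.51256041 0.10570415] [0.51275197 0.10608206] canpad [0.47920268 0.02799458] [0.47931314 0.0280382 ]
vial [0.5328282 0.0354262]
-1.4207963267948966 [-0.96339917  0.40693596  0.38854484  1.72828927 -0.1747055   1.04049152
 -0.36477733]
vial descent contact False
 grip 0.026992220950510307 30.00081092119217
 lifted 0.02697438167537884 29.99988466501236 [ 0.27696795 -0.47997493 -1.0576777 ]
vial set contact True dz 0.0013277988010571423 held 0.02707533818141532
 t 42.7917
43.9667
```

View pics/t3.png

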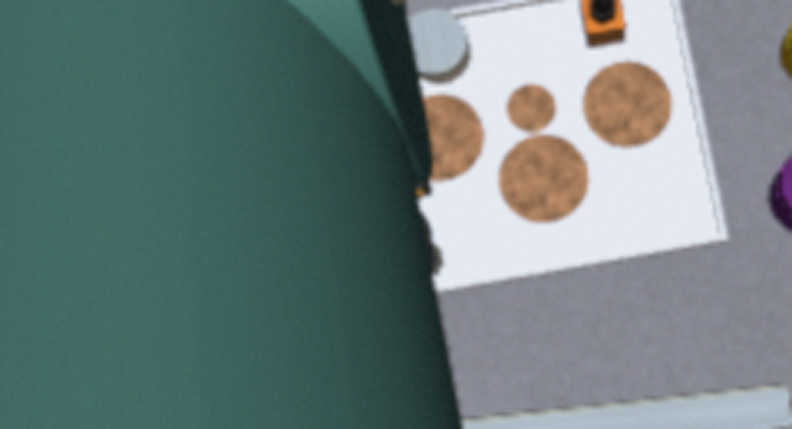

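The arm hides the scale. I'll move toward the side tray and look again; the vial's pad is empty and the dropper and jar are in place.

```bash
python3 - <<'E'
from h import *
robot.move_ptp([*ST(.062),UP],ori(-.1))
a=robot.grab_frame("top")[165:255,75:155,::-1]; b=robot.grab_frame("side")[90:190,130:250,::-1]
k=lambda i:cv2.resize(i,None,fx=4,fy=4,interpolation=cv2.INTER_CUBIC)
c=np.zeros((400,800,3),np.uint8); c[:360,:320]=k(a); c[:,320:]=k(b); cv2.imwrite("pics/v.png",c); print(robot.get_state()["time"])
E
```

```text
46.1083
```

View pics/v.png

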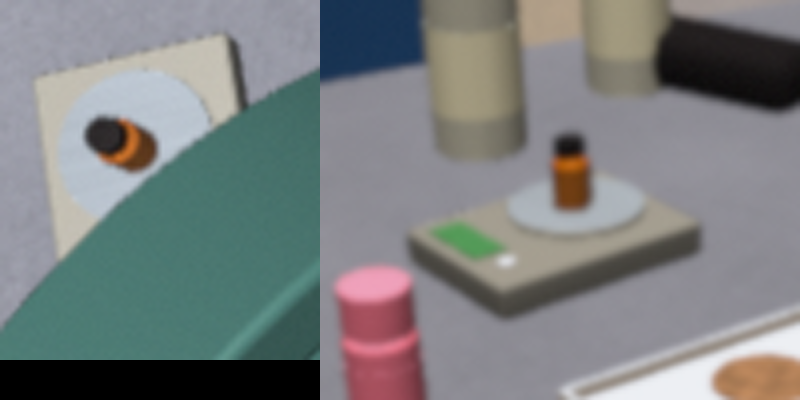

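The vial stands upright near the pan's middle, with its cap at (106,135) in the left panel. I'll compute its offset while returning the bottles.

```bash
python3 - <<'E'
from h import *
print("vial",back("top",((106.5)/4-.5+75,(135.5)/4-.5+165),.088),"pan .4871 .3411")
for n,x,p in [("slim",.062,(.01,.072)),("stout",-.012,(.01,-.072)),("can",-.090,(-.035,0))]:
    pick(n,ST(x),-.1,.005); place(n,TR(p),.15,.006)
robot.move_linear([.45,-.2,UP],.25); robot.move_ptp([.3,-.4,UP],ori(-.5))
im=robot.grab_frame("top")[:,:,::-1]; s=robot.grab_frame("side")[:,:,::-1]; cv2.imwrite("pics/f_top.png",cv2.resize(im[130:250,75:310],None,fx=3.4,fy=3.4,interpolation=cv2.INTER_CUBIC)[:,:799]); cv2.imwrite("pics/f_side.png",cv2.resize(s,None,fx=1.5,fy=1.5)); print(robot.get_state()["time"])
E
```

```text
vial [0.48393514 0.33789303] pan .4871 .3411
slim descent contact False
 grip 0.02494514181390499 29.982821345329285
 lifted 0.02538372979184279 29.97986912727356 [-0.27934639  0.10485443 -1.29758943]
slim set contact True dz -0.001556670567426574 held 0.025016619533006778
 t 54.75
stout descent contact False
 grip 0.03145253002696119 30.00036209821701
 lifted 0.031087965945120106 29.99941885471344 [ 0.20940665 -0.50589204 -2.79225139]
stout set contact True dz -0.0016806961844806623 held 0.03160350645961027
 t 64.6417
can descent contact False
 grip 0.04376459096851455 29.968665540218353
 lifted 0.04357084156399239 29.962888062000275 [ 0.06112431  0.23234731 -2.13153949]
can set contact True dz -0.0016339480653048827 held 0.04351646261764789
 t 74.7333
76.8833
```

View pics/f_top.png

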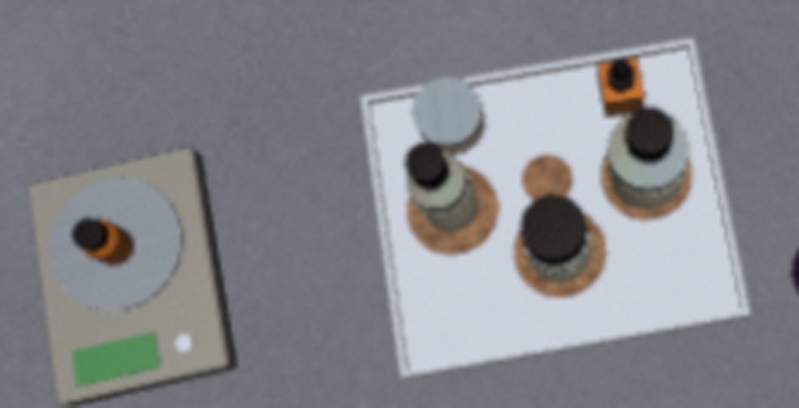

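View pics/f_side.png

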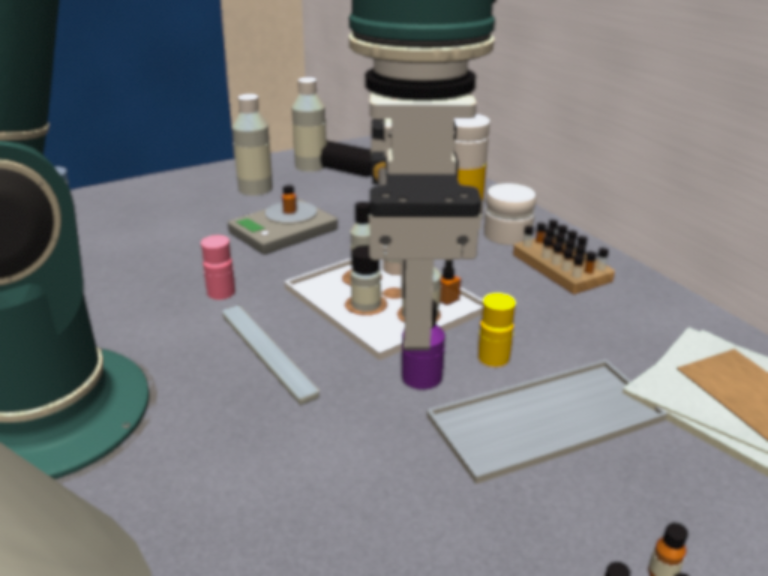

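Final views: all bottles are upright on their own pads, with caps at (428,165), (554,229) and (650,133). The vial is upright on the pan with its cap at (92,235), and the dropper and jar look unmoved. One last check of the numbers.

```bash
python3 - <<'E'
from h import *
for n,q,h,g in [("slim",(428,165),.135,TR([.01,.072])),("can",(554,229),.097,TR([-.035,0])),("stout",(650,133),.12,TR([.01,-.072])),("vial",(92,235),.088,np.array([.4871,.3411]))]:
    print(n,(back("top",((q[0]+.5)/3.4-.5+75,(q[1]+.5)/3.4-.5+130),h)-g)*1000)
E
```

```text
slim [-0.29361594 -1.81713328]
can [-2.12872936 -0.3355211 ]
stout [-1.04113253  0.13611078]
vial [-4.10155174 -4.61239456]
```

```bash
python3 -c "
from rig import robot
print(robot.sign_off())"
```

```text
the job is handed in; nothing more can be done
None
```

The job is handed in after about 77 s: the vial stands upright on the scale pan, measured 4–5 mm off centre in x and y, all three bottles are upright on their own pads within about 2 mm, and the dropper bottle and jar look unmoved.

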